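Gauge a broom-handle plug

TASK

Take the broom-handle plug out of the yellow socket block and gently gauge it in the aluminium hole plate: start by putting its shank into the widest hole (at the red end), then step down hole by hole until you know the narrowest one it passes. Leave it standing in that narrowest passing hole, pushed fully home with its flange flat on the plate; never force it against the gauge (under 40 N), and leave everything else as it is.

Things in the scene. Friction and masses are not known exactly. Their poses are not given: they have to be found in the camera images.
- stand: blue gauge stand, 80 x 186 mm, fixed; origin on the shelf under its middle, z up. In its tray an aluminium gauge plate, 56 x 160 mm, 12 mm thick, top 75 mm above the shelf, tray rims 5 mm lower; a row of three holes 50 mm apart along y, widest at +y (red end), narrowest at -y. The plate sits stuck anywhere within its play and does not give to gentle pushes
- hole_wide (a point): widest hole of the gauge plate, 24.5 mm wide, 1.5 mm chamfer, right through: nominal centre at the plate's top face, 75 mm above the shelf. The point belongs to the stand; the plate lies in its tray with play, so the real centre is up to 3.5 mm off along the stand's x and y (one constant shift for all three holes)
- hole_middle (a point): middle hole of the gauge plate, 21.5 mm wide, 1.5 mm chamfer, right through: nominal centre at the plate's top face, 75 mm above the shelf. The point belongs to the stand; the plate lies in its tray with play, so the real centre is up to 3.5 mm off along the stand's x and y (one constant shift for all three holes)
- hole_narrow (a point): narrowest hole of the gauge plate, 18.5 mm wide, 1.5 mm chamfer, right through: nominal centre at the plate's top face, 75 mm above the shelf. The point belongs to the stand; the plate lies in its tray with play, so the real centre is up to 3.5 mm off along the stand's x and y (one constant shift for all three holes)
- socket_top (a point): yellow socket block, 70 x 70 x 75 mm, fixed: centre of its top face, the mouth of its 30 mm wide, 66 mm deep hole in which the plug to be gauged hangs by its flange (lifts straight up and out)
- head_a (a point): centre of the orange square grip head (26 x 26 mm, 42 mm tall; x, y square to its sides, z up) of one of three look-alike wooden broom-handle plugs, hanging upright. Under the head: a round grey flange, 40 mm wide, 5 mm thick, its underside 26 mm below this point; then the round shank. One plug (see where) hangs in the yellow socket block, the other two in a wooden rack
- plug_a: plug with head_a; origin at the middle of the flange's underside, 26 mm below the head's centre, z up. Below hangs the round wooden shank, its last 5 mm tapering by 2 mm in radius to a blunt nose. About 70 g. One plug has a shank 17 mm thick and 58 mm long, one 20 and 54, one 23 and 50; which is which is not told. It passes holes at least 1.5 mm wider
- head_b (a point): centre of the orange square grip head (26 x 26 mm, 42 mm tall; x, y square to its sides, z up) of one of three look-alike wooden broom-handle plugs, hanging upright. Under the head: a round grey flange, 40 mm wide, 5 mm thick, its underside 26 mm below this point; then the round shank. One plug (see where) hangs in the yellow socket block, the other two in a wooden rack
- plug_b: plug with head_b; origin at the middle of the flange's underside, 26 mm below the head's centre, z up. Below hangs the round wooden shank, its last 5 mm tapering by 2 mm in radius to a blunt nose. About 70 g. One plug has a shank 17 mm thick and 58 mm long, one 20 and 54, one 23 and 50; which is which is not told. It passes holes at least 1.5 mm wider
- head_c (a point): centre of the orange square grip head (26 x 26 mm, 42 mm tall; x, y square to its sides, z up) of one of three look-alike wooden broom-handle plugs, hanging upright. Under the head: a round grey flange, 40 mm wide, 5 mm thick, its underside 26 mm below this point; then the round shank. One plug (see where) hangs in the yellow socket block, the other two in a wooden rack
- plug_c: plug with head_c; origin at the middle of the flange's underside, 26 mm below the head's centre, z up. Below hangs the round wooden shank, its last 5 mm tapering by 2 mm in radius to a blunt nose. About 70 g. One plug has a shank 17 mm thick and 58 mm long, one 20 and 54, one 23 and 50; which is which is not told. It passes holes at least 1.5 mm wider
- dustpan: bystander: red plastic dustpan, about 330 x 220 mm, lying on the shelf; origin under its middle
- brush: bystander: grey scrub brush, 150 x 55 mm, 90 mm tall; origin under its middle
- bottle_1: bystander: empty white spray bottle, 72 mm wide, 210 mm tall; origin under its middle
- bottle_2: bystander: empty white spray bottle, 72 mm wide, 210 mm tall; origin under its middle
- clip: bystander: steel dustpan clip, 70 x 30 mm, 30 mm tall; origin under its middle
- flag_wide (a joint): yellow tell-tale pad on a very weak spring (under 0.3 N) under the widest hole, 34 mm square, 30 mm below the plate's top face; m it is pushed down: 0 free, up to 0.032. A shank through the hole pushes it; the shank that fits this hole closely, fully home, pushes it 20 mm
- flag_middle (a joint): yellow tell-tale pad on a very weak spring (under 0.3 N) under the middle hole, 34 mm square, 30 mm below the plate's top face; m it is pushed down: 0 free, up to 0.032. A shank through the hole pushes it; the shank that fits this hole closely, fully home, pushes it 24 mm
- flag_narrow (a joint): yellow tell-tale pad on a very weak spring (under 0.3 N) under the narrowest hole, 34 mm square, 30 mm below the plate's top face; m it is pushed down: 0 free, up to 0.032. A shank through the hole pushes it; the shank that fits this hole closely, fully home, pushes it 28 mm
Not all that is in view belongs to the job. What is shaped like the plug_a but blue or purple is not meant.

How it is judged:
By the outcome, as a careful person would: the job done as asked, in the order asked, and still so for the second after the job is handed in, with the robot touching nothing.
It also fails if it takes over 72 s, if anything falls off the work surface, if the arm or the gripper's body presses on something with over 40 N, if the wrist force passes 120 N, or if a joint passes its speed limit or range.

ROBOT

A 6-joint arm with a two-finger parallel gripper is mounted at the origin on the work surface. World frame = base frame: x ahead of the robot, y to its left, z up, the work surface at z = 0. Lengths are in m, angles in rad, forces in N, time in s.
With the tool pointing down it reaches from about 0.25 to 0.775 m from the base axis. Payload 8.9 kg.
Tool frame: the origin (TCP) lies on the mounting face of the last link; the fingertips stand 173 mm ahead of it and the grasp point (between the pads) lies 155 mm ahead of it (pinch_z is the z of the grasp point in the tool frame, in m); z points along the fingers, y is the direction in which the jaws open and shut (so a half turn about z gives the same grasp; the last joint's range is limited). The gripper opens to 85 mm and grips with 20 to 120 N. Pads are 22 mm wide; open, the fingers measure 114 mm over their backs; the gripper's body (76 mm by 85 mm) begins 54 mm behind the grasp point. The pads swing forward as they close: fully open they stand 13 mm farther back than shut.
Start: joints at [1.013, 0.291, -0.153, 1.127, 0, 1.431], TCP at [0.213, 0.48, 0.405] pointing down, gripper open.
Joint ranges: [-2.52, 2.52], [-0.91, 1.74], [-1.3, 1.37], [-1.96, 2.02], [-1.52, 1.47], [-3.14, 3.14]. Speed limits (rad/s): [2.22, 2.22, 2.79, 3.14, 3.14, 3.14].

INTERFACE

Orientations are given as a unit quaternion [w, x, y, z].
In Python, from plant import * gives the robot as it stands.
- The arm moves only by the tool arm_command, never from a script. Its argument "steps" is a list of rows, each an object with "claw": the opening, from 0 (shut) to 1 (fully open); "linear": the shift along the tool's x, y, z in m, a list of three; "turn": the turn about the tool's z in degrees. In form: [{"claw": claw, "linear": [dx, dy, dz], "turn": turn}, ...]. A call has 1 to 20 rows; each row shifts and turns the pose as measured when the row begins, along the tool's axes as they then stand; what a row does not reach is not made up. A row lasts 1/8 s, in which the tool goes at most 62.5 mm and 10.7 degrees, less where a joint would pass 70% of its speed; a pose out of reach is approached as far as the arm can. A call is refused whole if a number of a shift passes 0.0625 or a number of a turn 10.7, either way. A call with a gripper value outside its range is refused whole. The fingers move at their own pace and stop on an object; "grip_force" is the grip in N (left out, the last holds). Time passes only in rows, so rows that do not move let the fingers close. It gives the time, the measured TCP pose, the force and the opening at its end, in the units of the state.
- read_state(): the state, without advancing time (a new reading comes with each control period).
- snapshot(name): name is "side" or "top" or "wrist"; returns a dict with "frame" (384x512x3 uint8, red, green, blue), "camera_matrix" (3x3 intrinsics, pixels), "eye" and "rotation" of the camera in the world. Camera axes: x right, y down, z forward; pixel columns grow to the right and rows downward; lengths in m; the calibration is good to about 2 mm. A picture is of the moment at which its call begins. There is no depth.
- hand_in(): hands the job in, once; it reports no verdict.
The state is a dict: "t": time; "q": joint angles; "qvel": joint speeds; "joint_efforts": joint torques, N m; "tcp_pos": TCP position; "eef_rot": TCP orientation; "force": force on the tool from outside, world axes, zero at the start; "ft_torque": the same for the moment, N m; "width": opening from 0.0 (shut) to 1.0 (fully open).
Only numpy, scipy, OpenCV 4.12 (cv2) and the standard library are available. Lean on these libraries where they do the work, as an engineer would, in place of code of your own. Each camera call takes 0.05 s, during which the arm holds its last target. There are 200 camera calls.

## Working session

There is one attempt and no reset: what is moved stays moved. The work goes in short steps, Python scripts to look and compute and a tool call to move; the robot and the scene stay as the last step left them, time stands still between calls to the robot, and variables do not carry over. Pictures are saved under pics/ and viewed, on a budget of 10 in all, crops included, one or two more only if the job needs it, and the job is handed in when it is done.

Besides the shell and the picture viewer there is one more tool, called after ">>>" as name(argument=value, ...) on one line, values as JSON. arm_command: Moves the arm, as the interface text tells. Its arguments: {"type":"object","properties":{"steps":{"type":"array","items":{"type":"object","properties":{"claw":{"type":"number"},"linear":{"type":"array","items":{"type":"number"}},"turn":{"type":"number"}}}},"grip_force":{"type":"number"}},"required":["steps"]}

```bash
mkdir -p pics; cat > h.py <<'E'
from plant import *
import numpy as np, cv2
def snap(n,name=None):
    s=snapshot(n); s={k:(np.array(v) if k!='frame' else v) for k,v in s.items()}
    if name: cv2.imwrite(f'pics/{name}.png',cv2.cvtColor(s['frame'],cv2.COLOR_RGB2BGR))
    return s
def ray(s,uv,z):
    d=s['rotation']@np.linalg.inv(s['camera_matrix'])@np.array([uv[0],uv[1],1.])
    return s['eye']+d*(z-s['eye'][2])/d[2]
def proj(s,p):
    c=s['camera_matrix']@(s['rotation'].T@(np.array(p)-s['eye'])); return c[:2]/c[2]
E
python3 - <<'E'
from h import *
a=snap('top','top0');b=snap('side','side0');
for s in(a,b):print(s['eye'],s['rotation'].round(3).tolist(),s['camera_matrix'].tolist())
print({k:np.round(v,3) for k,v in read_state().items()})
E
```

```text
[ 0.27001008 -0.0662664   1.56306536] [-0.072, 0.709, -0.699, 0.063] [[429.4559016135281, 0.0, 262.1811230788556], [0.0, 429.4559016135281, 191.0398192801042], [0.0, 0.0, 1.0]]
[ 0.01075641 -0.95228479  0.82993342] [-0.44, 0.857, -0.241, 0.122] [[434.0898523475862, 0.0, 255.36427062964077], [0.0, 434.0898523475862, 190.43746299003547], [0.0, 0.0, 1.0]]
{'t': np.float64(0.1), 'q': array([ 1.013,  0.291, -0.154,  1.127,  0.   ,  1.431]), 'qvel': array([ 0.   , -0.002,  0.002,  0.001, -0.001,  0.001]), 'joint_efforts': array([ 1.0000e-03, -5.3798e+01,  3.3192e+01,  9.0000e-03, -0.0000e+00,
        0.0000e+00]), 'tcp_pos': array([0.213, 0.479, 0.404]), 'eef_rot': array([-0.   ,  0.208,  0.978, -0.001]), 'force': array([-0.478, -0.328, -0.235]), 'ft_torque': array([0.028, 0.012, 0.034]), 'width': np.float64(1.0)}
```

View pics/top0.png

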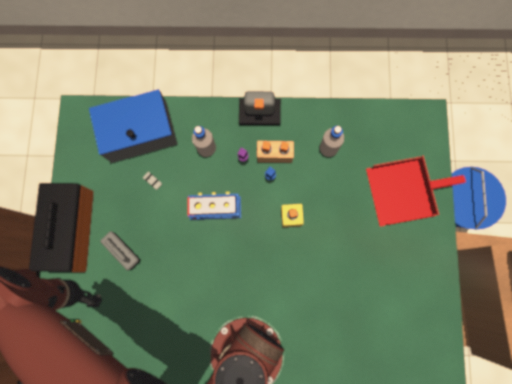

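View pics/side0.png

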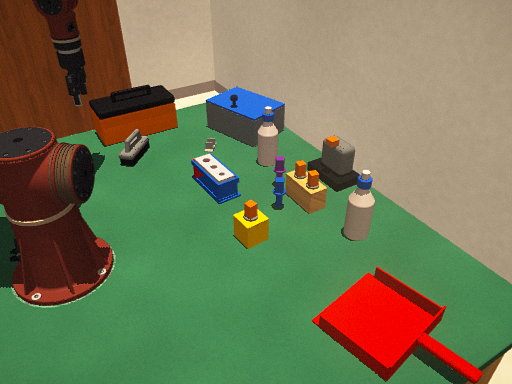

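The top view shows the yellow socket at (292,215), with its orange head, and the blue stand with its plate at (213,206), red end to the left (+y). The rack is at (275,150). The blue and purple decoys are at (270,174) and (242,155).

```bash
python3 - <<'E'
from h import *
s=snap('top');f=s['frame'];hsv=cv2.cvtColor(f,cv2.COLOR_RGB2HSV)
def comp(lo,hi,box,z,nm):
    m=cv2.inRange(hsv,lo,hi);x0,y0,x1,y1=box;k=np.zeros_like(m);k[y0:y1,x0:x1]=m[y0:y1,x0:x1]
    cs,_=cv2.findContours(k,cv2.RETR_EXTERNAL,cv2.CHAIN_APPROX_NONE)
    for c in cs:
        if cv2.contourArea(c)<8: continue
        P=np.array([ray(s,p[0],z)[:2] for p in c],np.float32)
        r=cv2.minAreaRect(P);print(nm,cv2.contourArea(c),np.round(r[0],4),np.round(r[1],4),round(r[2],1),cv2.boundingRect(c))
comp((22,120,80),(35,255,255),(270,190,320,240),.075,'yellow')
comp((3,120,80),(19,255,255),(270,190,320,240),.122,'head')
comp((100,120,40),(130,255,255),(175,180,250,230),.07,'stand')
comp((0,0,150),(180,70,255),(175,180,250,230),.075,'plate')
comp((22,120,80),(35,255,255),(175,180,250,230),.045,'flags')
comp((0,150,80),(5,255,255),(175,180,200,230),.07,'red')
E
```

```text
Traceback (most recent call last):
  File "h.py", line 8, in ray
    d=s['rotation']@np.linalg.inv(s['camera_matrix'])@np.array([uv[0],uv[1],1.])
      ~~~~~~~~~~~~~^~~~~~~~~~~~~~~~~~~~~~~~~~~~~~~~~~
ValueError: matmul: Input operand 1 has a mismatch in its core dimension 0, with gufunc signature (n?,k),(k,m?)->(n?,m?) (size 3 is different from 4)
```

```bash
cat > h.py <<'E'
from plant import *
import numpy as np, cv2
from scipy.spatial.transform import Rotation as R
def snap(n,name=None):
    s=snapshot(n); s={k:(np.array(v) if k!='frame' else v) for k,v in s.items()}
    s['rotation']=R.from_quat(np.roll(s['rotation'],-1)).as_matrix()
    if name: cv2.imwrite(f'pics/{name}.png',cv2.cvtColor(s['frame'],cv2.COLOR_RGB2BGR))
    return s
def ray(s,uv,z):
    d=s['rotation']@np.linalg.inv(s['camera_matrix'])@np.array([uv[0],uv[1],1.])
    return s['eye']+d*(z-s['eye'][2])/d[2]
def proj(s,p):
    c=s['camera_matrix']@(s['rotation'].T@(np.array(p)-s['eye'])); return c[:2]/c[2]
def comp(s,lo,hi,box,z,nm,amin=8):
    hsv=cv2.cvtColor(s['frame'],cv2.COLOR_RGB2HSV)
    m=cv2.inRange(hsv,lo,hi);x0,y0,x1,y1=box;k=np.zeros_like(m);k[y0:y1,x0:x1]=m[y0:y1,x0:x1]
    cs,_=cv2.findContours(k,cv2.RETR_EXTERNAL,cv2.CHAIN_APPROX_NONE)
    for c in cs:
        if cv2.contourArea(c)<amin: continue
        P=np.array([ray(s,p[0],z)[:2] for p in c],np.float32)
        r=cv2.minAreaRect(P);print(nm,cv2.contourArea(c),np.round(r[0],4),np.round(r[1],4),round(r[2],1),cv2.boundingRect(c))
def st():
    s=read_state();q=R.from_quat(np.roll(s['eef_rot'],-1)).as_matrix()
    print('t',round(float(s['t']),2),'tcp',np.round(s['tcp_pos'],4),'F',np.round(s['force'],1),'M',np.round(s['ft_torque'],2),'w',round(float(s['width']),3),'xdir',np.round(q[:,0],4),'ydir',np.round(q[:,1],3));return s,q
E
python3 - <<'E'
from h import *
s=snap('top');print(s['rotation'].round(3).tolist())
comp(s,(22,120,80),(35,255,255),(270,190,320,240),.075,'yellow')
comp(s,(3,120,80),(19,255,255),(270,190,320,240),.122,'head')
comp(s,(100,120,40),(130,255,255),(175,180,250,230),.07,'stand')
comp(s,(0,0,150),(180,70,255),(175,180,250,230),.075,'plate')
comp(s,(22,120,80),(35,255,255),(175,180,250,230),.045,'flags')
comp(s,(0,150,80),(5,255,255),(175,180,200,230),.07,'red')
w=snap('wrist');_,q=st();print(w['eye'],w['rotation'].round(3).tolist(),q.round(3).tolist(),w['camera_matrix'].tolist())
E
```

```text
[[0.015, -0.982, 0.19], [-1.0, -0.013, 0.014], [-0.012, -0.19, -0.982]]
yellow 415.0 [ 0.475  -0.1499] [0.0763 0.0744] 5.2 (281, 204, 22, 23)
head 56.0 [ 0.4743 -0.1492] [0.0273 0.0304] 0.8 (288, 209, 10, 9)
stand 119.5 [0.4764 0.0977] [0.0682 0.1643] 29.0 (196, 195, 44, 24)
plate 796.5 [0.5099 0.129 ] [0.0724 0.1598] 3.7 (190, 193, 46, 23)
flags 10.0 [0.5094 0.1867] [0.0146 0.0108] 2.5 (196, 203, 4, 5)
t 0.25 tcp [0.2134 0.4795 0.4044] F [ 0.8 -0.3 -0.1] M [0.01 0.03 0.03] w 1.002 xdir [-9.136e-01  4.067e-01  1.000e-04] ydir [ 0.407  0.914 -0.001]
[0.14225655 0.51098753 0.37319402] [[0.408, 0.87, 0.276], [0.913, -0.388, -0.126], [-0.003, 0.303, -0.953]] [[-0.914, 0.407, -0.0], [0.407, 0.914, -0.001], [0.0, -0.001, -1.0]] [[307.19347158217244, 0.0, 261.9865021173946], [0.0, 307.19347158217244, 191.74458835627672], [0.0, 0.0, 1.0]]
```

>>> arm_command(steps=[{"claw":1,"linear":[0,0,0],"turn":-8},{"claw":1,"linear":[0,0,0],"turn":-8},{"claw":1,"linear":[0,0,0],"turn":-8},{"claw":1,"linear":[-0.037,-0.044,0],"turn":0},{"claw":1,"linear":[-0.037,-0.044,0],"turn":0},{"claw":1,"linear":[-0.037,-0.044,0],"turn":0},{"claw":1,"linear":[-0.037,-0.044,0],"turn":0},{"claw":1,"linear":[-0.037,-0.044,0],"turn":0},{"claw":1,"linear":[-0.037,-0.044,0],"turn":0},{"claw":1,"linear":[-0.037,-0.044,0],"turn":0},{"claw":1,"linear":[-0.037,-0.044,0],"turn":0},{"claw":1,"linear":[0,0,0],"turn":0}])

```text
t: 1.75
tcp_pos: [0.5239, 0.1216, 0.4036]
eef_rot: [0.001, -0.009, 1.0, 0.0]
force: [-0.1, 0.7, -0.3]
width: 0.998
```

```bash
python3 - <<'E'
from h import *
s=snap('wrist','w1');np.savez('w1.npz',**s);st();print(s['eye'])
E
```

```text
t 1.8 tcp [0.5227 0.1229 0.4037] F [-0.   0.7  0.2] M [ 0.02 -0.01 -0.01] w 0.998 xdir [-9.998e-01 -1.930e-02 -7.000e-04] ydir [-0.019  1.     0.001]
[0.44608527 0.12011675 0.37235972]
```

View pics/w1.png

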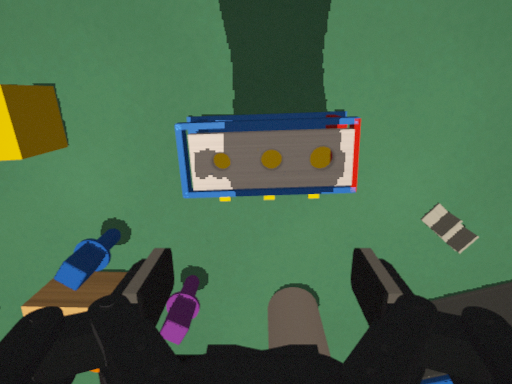

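The wrist view shows the plate holes at about (222,161), (271,159) and (320,157), with the red end at the right (+y). I'll measure them on the z=0.075 plane.

```bash
python3 - <<'E'
from h import *
s=dict(np.load('w1.npz'));
hsv=cv2.cvtColor(s['frame'],cv2.COLOR_RGB2HSV)
for r in range(145,174,2): print(r,' '.join(f"{hsv[r,c,0]}/{hsv[r,c,1]}/{hsv[r,c,2]}" for c in range(304,338,3)))
comp(s,(10,110,20),(35,255,255),(195,140,345,180),.075,'holes')
comp(s,(10,110,20),(35,255,255),(195,190,345,205),.045,'tabs',3)
m=cv2.inRange(hsv,(100,150,40),(130,255,255));r=cv2.inRange(hsv,(0,180,60),(5,255,255))|cv2.inRange(hsv,(172,150,60),(180,255,255))
k=m|r; b=np.zeros_like(k);b[100:215,165:375]=k[100:215,165:375]
c=cv2.findNonZero(b);h=cv2.convexHull(c)
print(cv2.approxPolyDP(h,4,True).reshape(-1,2).tolist())
for p in cv2.approxPolyDP(h,4,True).reshape(-1,2): print(p,ray(s,p,.07)[:2].round(4))
E
```

```text
145 17/46/110 15/41/113 15/41/112 12/39/112 13/42/109 13/38/106 13/40/101 14/42/104 15/41/111 14/43/113 14/43/113 13/43/112
147 12/40/114 12/39/112 12/41/113 12/38/113 17/82/112 21/195/131 22/228/131 22/210/130 19/113/115 12/39/111 13/44/111 13/41/113
149 14/39/112 12/39/110 12/41/111 16/61/108 22/240/133 23/251/136 23/255/135 23/255/135 23/246/136 14/44/98 12/39/111 13/37/111
151 15/41/111 12/39/111 15/38/108 22/192/130 23/255/136 23/251/136 23/251/135 23/248/136 23/253/136 5/96/85 13/39/104 14/46/111
153 9/36/112 14/46/111 17/58/109 23/255/135 23/253/135 23/246/138 23/255/135 23/255/135 23/238/137 2/157/86 12/40/96 15/42/108
155 13/44/110 12/42/110 19/126/121 23/251/136 23/255/134 23/242/136 23/253/135 23/255/133 23/253/134 2/192/85 9/35/94 12/40/109
157 14/44/111 12/41/112 21/156/124 23/255/135 23/253/135 23/249/136 23/249/135 23/255/133 23/251/134 2/187/83 12/40/95 12/44/117
159 14/44/115 12/39/111 22/188/129 23/255/135 23/249/135 23/246/136 23/255/134 23/238/136 23/255/133 3/141/85 14/46/95 14/44/111
161 15/42/110 14/40/109 21/169/125 23/255/134 23/248/136 23/255/134 23/246/135 
[... 761 characters left out ...]
13/42/109 13/37/109 13/42/110 11/40/109
holes 196.5 [0.5094 0.0808] [0.015  0.0167] 1.0 (213, 153, 18, 16)
holes 292.5 [0.5069 0.1293] [0.019  0.0195] 46.2 (261, 149, 21, 20)
holes 356.5 [0.5044 0.1775] [0.0218 0.0197] 4.8 (310, 146, 21, 23)
tabs 42.5 [0.5599 0.0792] [0.0048 0.0125] 1.0 (219, 197, 12, 5)
tabs 42.0 [0.5567 0.1288] [0.0047 0.0124] 1.0 (263, 195, 12, 5)
tabs 41.0 [0.5546 0.1792] [0.0047 0.0125] 1.0 (308, 194, 12, 5)
[[360, 119], [356, 185], [350, 192], [183, 196], [175, 124], [187, 117], [345, 111]]
[360 119] [0.4677 0.2141]
[356 185] [0.5337 0.2175]
[350 192] [0.5413 0.2121]
[183 196] [0.5486 0.0393]
[175 124] [0.4754 0.0361]
[187 117] [0.4686 0.0481]
[345 111] [0.4605 0.199 ]
```

>>> arm_command(steps=[{"claw":1,"linear":[0.012,-0.054,0],"turn":0},{"claw":1,"linear":[0.012,-0.054,0],"turn":0},{"claw":1,"linear":[0.012,-0.054,0],"turn":0},{"claw":1,"linear":[0.006,-0.054,0],"turn":0},{"claw":1,"linear":[0.006,-0.054,0],"turn":0},{"claw":1,"linear":[0,0,0],"turn":0}])

```text
t: 2.55
tcp_pos: [0.4775, -0.1489, 0.4032]
eef_rot: [0.0, -0.015, 1.0, 0.001]
force: [-0.9, 0.6, -0.0]
width: 1.001
```

```bash
python3 - <<'E'
from h import *
s=snap('wrist','w2');np.savez('w2.npz',**s);st();print(s['eye'])
comp(s,(3,150,100),(18,255,255),(150,60,400,330),.122,'head',100)
comp(s,(22,120,80),(35,255,255),(150,60,400,330),.075,'yel',100)
E
```

```text
t 2.6 tcp [ 0.4776 -0.1473  0.4032] F [-0.3  0.   1.1] M [ 0.06 -0.02  0.05] w 0.999 xdir [-9.995e-01 -3.070e-02 -2.000e-04] ydir [-0.031  1.     0.003]
[ 0.39968578 -0.15112381  0.37196052]
head 1055.5 [ 0.4742 -0.1536] [0.034  0.0264] 12.5 (240, 165, 35, 42)
yel 5277.0 [ 0.4747 -0.1534] [0.0793 0.0709] 4.0 (220, 132, 74, 80)
```

View pics/w2.png

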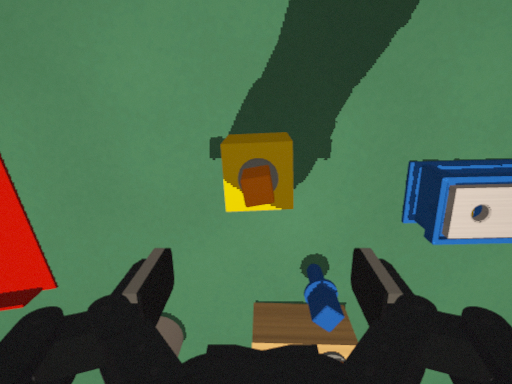

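The wrist view shows the socket at (257,172) with the orange head on its dark flange. The head's top face is the lower part, around (258,195), and its edges are slightly turned. Next I'll measure the yaw and centre of the top face.

```bash
python3 - <<'E'
from h import *
s=dict(np.load('w2.npz'));f=s['frame']
hsv=cv2.cvtColor(f,cv2.COLOR_RGB2HSV)
m=cv2.inRange(hsv,(3,150,60),(18,255,255))
for r in range(162,212,2): print(r,' '.join(f"{hsv[r,c,2] if m[r,c] else 0:3d}" for c in range(236,282,2)))
E
```

```text
162   0   0   0   0   0   0   0   0   0   0   0   0   0   0   0   0   0   0   0   0   0   0   0
164   0   0   0   0   0   0   0   0   0   0   0   0   0   0   0   0   0   0   0   0   0   0   0
166   0   0   0   0   0   0   0   0   0   0   0 103 108 111 116 113 105   0   0   0   0   0   0
168   0   0   0   0   0   0 109 110 114 116 114 114 114 113 114 115 113   0   0   0   0   0   0
170   0   0   0   0 115 114 116 115 115 114 114 115 115 114 114 116 115   0   0   0   0   0   0
172   0   0   0   0 112 115 113 116 112 115 114 115 116 115 116 115 114   0   0   0   0   0   0
174   0   0   0 104 115 113 115 116 117 116 114 114 116 116 116 116 113  94   0   0   0   0   0
176   0   0   0 111 115 115 115 115 116 116 116 121 125 127 132 131 129 106   0   0   0   0   0
178   0   0   0 114 116 118 123 129 131 132 134 135 136 136 136 136 132 115   0   0   0   0   0
180   0   0   0 132 134 134 137 135 136 135 136 132 135 136 135 136 135 120   0   0   0   0   0
182   0   0 106 132 136 134 134 135 136 136 135 135 135 135 136 136 135 126   0   0   0   0   0
184   0   0   0 133 135 137 137 134 136 135 
[... 599 characters left out ...]
 134 134 133   0   0   0   0
198   0   0   0   0   0 137 135 135 135 136 135 137 134 134 133 133 135 133 132   0   0   0   0
200   0   0   0   0   0 133 134 135 134 135 136 136 134 135 134 135 133 134 132 128   0   0   0
202   0   0   0   0   0 134 136 136 134 135 133 135 134 133 133 135 133 129 128   0   0   0   0
204   0   0   0   0   0 134 134 134 134 136 134 132 133   0   0   0   0   0   0   0   0   0   0
206   0   0   0   0   0   0 130   0   0   0   0   0   0   0   0   0   0   0   0   0   0   0   0
208   0   0   0   0   0   0   0   0   0   0   0   0   0   0   0   0   0   0   0   0   0   0   0
210   0   0   0   0   0   0   0   0   0   0   0   0   0   0   0   0   0   0   0   0   0   0   0
```

```bash
cat >> h.py <<'E'
def headtop(s,box,z,vmin=124):
    hsv=cv2.cvtColor(s['frame'],cv2.COLOR_RGB2HSV);m=cv2.inRange(hsv,(3,150,vmin),(18,255,255))
    x0,y0,x1,y1=box;k=np.zeros_like(m);k[y0:y1,x0:x1]=m[y0:y1,x0:x1]
    cs,_=cv2.findContours(k,cv2.RETR_EXTERNAL,cv2.CHAIN_APPROX_NONE);c=max(cs,key=cv2.contourArea)
    P=np.array([ray(s,p[0]+0.0,z)[:2] for p in c],np.float32);print(cv2.boundingRect(c));return cv2.minAreaRect(P)
E
python3 - <<'E'
from h import *
s=dict(np.load('w2.npz'));print(headtop(s,(225,155,290,215),.122))
c=[ray(s,p,.122)[:2] for p in [(240.5,179.5),(270,175),(275,202),(246,206)]];print(np.round(c,4),np.mean(c,0))
for a,b in((0,1),(3,2),(0,3),(1,2)):
  d=c[b]-c[a];print(np.degrees(np.arctan2(d[1],d[0])),np.hypot(*d))
E
```

```text
(241, 175, 34, 32)
((0.47839295864105225, -0.15264686942100525), (0.02501351572573185, 0.02491149678826332), 12.212249755859375)
[[ 0.4688 -0.1672]
 [ 0.4642 -0.1424]
 [ 0.4881 -0.1373]
 [ 0.4924 -0.1622]] [ 0.47836904 -0.15227104]
100.53714468639214 0.025146231757251853
99.91887195768696 0.025350910233645826
11.748474950519153 0.024173975007320343
12.210955297729484 0.0244525598844821
```

>>> arm_command(steps=[{"claw":1,"linear":[0,-0.005,0],"turn":-9.5},{"claw":1,"linear":[0,0,0.03],"turn":0},{"claw":1,"linear":[0,0,0.03],"turn":0},{"claw":1,"linear":[0,0,0.03],"turn":0},{"claw":0.8,"linear":[0,0,0],"turn":0}])

```text
t: 3.22
tcp_pos: [0.4779, -0.1423, 0.3119]
eef_rot: [0.001, -0.106, 0.994, 0.003]
force: [-0.1, -0.1, 0.4]
width: 0.814
```

```bash
python3 - <<'E'
from h import *
s=snap('wrist');_,q=st();print(np.degrees(np.arctan2(q[1,1],q[0,1])))
r=headtop(s,(150,100,380,330),.122);print(r)
E
```

```text
t 3.27 tcp [ 0.4785 -0.1427  0.3132] F [-0.5 -0.2  1. ] M [ 0.02 -0.05 -0.  ] w 0.806 xdir [-0.9774 -0.2114 -0.0037] ydir [-0.211  0.977  0.004]
102.20253628099486
(220, 212, 46, 43)
((0.4777114689350128, -0.15285292267799377), (0.026084663346409798, 0.025294004008173943), 12.028708457946777)
```

>>> arm_command(steps=[{"claw":0.8,"linear":[0.003,-0.01,0],"turn":0},{"claw":0.8,"linear":[0,0,0],"turn":0},{"claw":0.8,"linear":[0,0,0.025],"turn":0},{"claw":0.8,"linear":[0,0,0.02],"turn":0},{"claw":0.8,"linear":[0,0,0.004],"turn":0}])

```text
t: 3.9
tcp_pos: [0.4803, -0.1541, 0.2686]
eef_rot: [0.006, -0.107, 0.994, -0.0]
force: [0.1, 0.8, 0.3]
width: 0.802
```

```bash
python3 - <<'E'
from h import *
s,q=st();d=np.array([.4778,-.1527,.262])-s['tcp_pos'];print(q.T@d)
E
```

```text
t 3.9 tcp [ 0.4803 -0.1541  0.2686] F [0.1 0.8 0.3] M [-0.08 -0.    0.01] w 0.802 xdir [-0.9772 -0.212  -0.0113] ydir [-0.212  0.977 -0.001]
[0.0022663  0.00191217 0.00660357]
```

>>> arm_command(grip_force=30, steps=[{"claw":0.8,"linear":[0.002,0.002,0.006],"turn":0},{"claw":0.8,"linear":[0,0,0],"turn":0},{"claw":0.1,"linear":[0,0,0],"turn":0},{"claw":0.1,"linear":[0,0,0],"turn":0},{"claw":0.1,"linear":[0,0,0],"turn":0},{"claw":0.1,"linear":[0,0,0],"turn":0},{"claw":0.1,"linear":[0,0,0],"turn":0},{"claw":0.1,"linear":[0,0,0],"turn":0}])

```text
t: 4.9
tcp_pos: [0.4787, -0.153, 0.2647]
eef_rot: [0.007, -0.106, 0.994, -0.001]
force: [-0.1, 0.1, 0.4]
width: 0.301
```

```bash
python3 - <<'E'
from h import *
st()
E
```

```text
t 4.9 tcp [ 0.4787 -0.153   0.2647] F [-0.1  0.1  0.4] M [-0.01  0.01  0.02] w 0.301 xdir [-0.9772 -0.2117 -0.0139] ydir [-0.212  0.977 -0.003]
```

>>> arm_command(steps=[{"claw":0.1,"linear":[0,0,-0.015],"turn":0},{"claw":0.1,"linear":[0,0,-0.025],"turn":0},{"claw":0.1,"linear":[0,0,-0.025],"turn":0},{"claw":0.1,"linear":[0,0,-0.03],"turn":0},{"claw":0.1,"linear":[0,0,-0.03],"turn":0},{"claw":0.1,"linear":[0,0,-0.01],"turn":0},{"claw":0.1,"linear":[0,0,0],"turn":0}])

```text
t: 5.78
tcp_pos: [0.4762, -0.1527, 0.4083]
eef_rot: [0.008, -0.106, 0.994, -0.001]
force: [-0.4, -0.4, -1.6]
width: 0.297
```

```bash
python3 - <<'E'
from h import *
st()
a=snap('wrist');b=snap('side')
im=np.hstack([a['frame'][60:384,100:412],cv2.resize(b['frame'][120:228,190:340],(450,324),interpolation=cv2.INTER_CUBIC)])
cv2.imwrite('pics/w3.png',cv2.cvtColor(im,cv2.COLOR_RGB2BGR))
s=dict(np.load('w1.npz'));hsv=cv2.cvtColor(s['frame'],cv2.COLOR_RGB2HSV);z=.0735
for nm,box,Rr,side in(('w',(300,140,335,175),.01225,-1),('m',(250,140,290,178),.01075,-1),('n',(205,145,240,178),.00925,1)):
    x0,y0,x1,y1=box
    m=(hsv[y0:y1,x0:x1,1]>110).astype(np.uint8);v,u=np.nonzero(m)
    P=np.array([ray(s,(i+x0,j+y0),z)[:2] for i,j in zip(u,v)])
    px=.0005
    print(nm,'x near',P[:,0].min()-px+Rr,'x far',P[:,0].max()+px-Rr,'y from -',P[:,1].min()-px+Rr,'y from +',P[:,1].max()+px-Rr)
E
```

```text
t 5.78 tcp [ 0.4762 -0.1527  0.4083] F [-0.4 -0.4 -1.6] M [ 0.01 -0.01  0.01] w 0.297 xdir [-0.9772 -0.2117 -0.0154] ydir [-0.212  0.977 -0.005]
w x near 0.5054079299111407 x far 0.5039307536948721 y from - 0.1795616464350083 y from + 0.17704192956569567
m x near 0.5076921117500127 x far 0.5062677628154962 y from - 0.12989523060532387 y from + 0.12926040873443315
n x near 0.5109256485647673 x far 0.5085716968104387 y from - 0.08099781660804914 y from + 0.08029366471786621
```

View pics/w3.png

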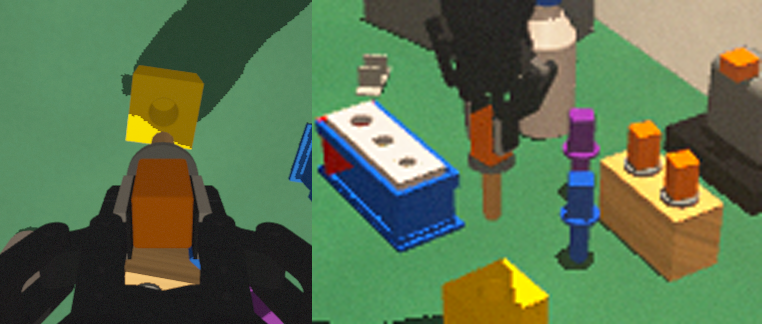

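The plug is held and hangs straight below the gripper. In the side crop the shank looks thin, about 17 mm. I'm moving over the wide hole.

>>> arm_command(steps=[{"claw":0.1,"linear":[-0.0125,0.04,0],"turn":0},{"claw":0.1,"linear":[-0.0125,0.04,0],"turn":0},{"claw":0.1,"linear":[-0.0125,0.04,0],"turn":0},{"claw":0.1,"linear":[-0.0125,0.04,0],"turn":0},{"claw":0.1,"linear":[-0.0125,0.04,0],"turn":0},{"claw":0.1,"linear":[-0.0125,0.04,0],"turn":0},{"claw":0.1,"linear":[-0.0125,0.04,0],"turn":0},{"claw":0.1,"linear":[-0.0125,0.03,0.03],"turn":0},{"claw":0.1,"linear":[0,0,0.03],"turn":0},{"claw":0.1,"linear":[0,0,0],"turn":0}])

```text
t: 7.12
tcp_pos: [0.5063, 0.1818, 0.3336]
eef_rot: [-0.002, -0.106, 0.994, 0.0]
force: [-0.2, 0.0, -0.5]
width: 0.301
```

```bash
cat >> h.py <<'E'
def goal(x,y,z):
    s,q=st();print('tool shift',np.round(q.T@(np.array([x,y,z])-s['tcp_pos']),4),'tilt',q[2,:2].round(4))
E
python3 - <<'E'
from h import *
goal(.5063,.1793,.333)
a=snap('wrist');b=snap('side');np.savez('w4.npz',**a)
im=np.hstack([a['frame'][60:384,100:412],cv2.resize(b['frame'][120:228,170:320],(450,324),interpolation=cv2.INTER_CUBIC)])
cv2.imwrite('pics/w4.png',cv2.cvtColor(im,cv2.COLOR_RGB2BGR))
E
```

```text
t 7.12 tcp [0.5063 0.1818 0.3336] F [-0.2  0.  -0.5] M [ 0.   -0.03  0.05] w 0.301 xdir [-0.9777 -0.2101  0.0042] ydir [-0.21   0.978  0.001]
tool shift [ 0.0006 -0.0025  0.0006] tilt [0.0042 0.0006]
```

View pics/w4.png

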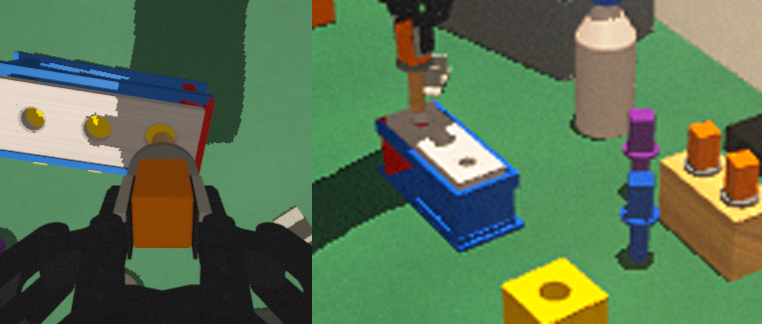

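The plug is above the wide hole, with the nose just over the plate. The tool tilt changed by about 1°, so I'll account for it when predicting the plug axis.

```bash
cat >> h.py <<'E'
def Rq(w,x,y,z): return R.from_quat([x,y,z,w]).as_matrix()
_xg=np.array([-.9772,-.2117,-.0139]);_yg=np.array([-.212,.977,-.003])
_G=np.column_stack([_xg,_yg,np.cross(_xg,_yg)])
HL=_G.T@(np.array([.4778,-.1527,.101])-np.array([.4787,-.153,.2647])); AX=_G.T@np.array([0,0,-1.])
HOLES=dict(w=(.5054,.1796),m=(.5078,.1300),n=(.5107,.0804))
def plug(h,L=.058):
    s,q=st();p=s['tcp_pos'];f=p+q@(HL+.026*AX);n=p+q@(HL+(.026+L)*AX)
    e=np.array([*HOLES[h],0])
    print('flange',f.round(4),'nose',n.round(4),'axis tilt',(q@AX).round(4))
    for nm,pt in(('nose',n),('flange',f)): d=e-pt;d[2]=0;print(nm,'tool shift',(q.T@d).round(4))
E
python3 -c "
from h import *
plug('w')"
```

```text
t 7.22 tcp [0.5075 0.1816 0.3362] F [-0.2  0.3 -0.8] M [-0.04 -0.04 -0.02] w 0.3 xdir [-9.779e-01 -2.093e-01 -3.000e-04] ydir [-0.209  0.978  0.001]
flange [0.5039 0.182  0.1466] nose [0.5031 0.1821 0.0886] axis tilt [-1.400e-02  8.000e-04 -9.996e-01]
nose tool shift [-0.0017 -0.0029 -0.    ]
flange tool shift [-0.0009 -0.0027 -0.    ]
```

>>> arm_command(steps=[{"claw":0.1,"linear":[-0.0015,-0.0027,0],"turn":0},{"claw":0.1,"linear":[0,0,0],"turn":0},{"claw":0.1,"linear":[0,0,0.006],"turn":0},{"claw":0.1,"linear":[0,0,0.006],"turn":0},{"claw":0.1,"linear":[0,0,0.004],"turn":0},{"claw":0.1,"linear":[0,0,0],"turn":0}])

```text
t: 7.98
tcp_pos: [0.5107, 0.178, 0.3218]
eef_rot: [0.002, -0.104, 0.995, 0.001]
force: [-0.6, 0.2, 0.0]
width: 0.299
```

```bash
python3 -c "
from h import *
plug('w')"
```

```text
t 7.97 tcp [0.5107 0.178  0.3218] F [-0.6  0.2  0. ] M [ 0.    0.04 -0.05] w 0.299 xdir [-0.9783 -0.2071 -0.0045] ydir [-0.207  0.978  0.001]
flange [0.5079 0.1786 0.1322] nose [0.5073 0.1787 0.0742] axis tilt [-0.01    0.0016 -0.9997]
nose tool shift [ 0.0017  0.0013 -0.    ]
flange tool shift [ 0.0022  0.0015 -0.    ]
```

>>> arm_command(steps=[{"claw":0.1,"linear":[0.0018,0.0014,0],"turn":0},{"claw":0.1,"linear":[0,0,0.005],"turn":0},{"claw":0.1,"linear":[0,0,0.005],"turn":0},{"claw":0.1,"linear":[0,0,0],"turn":0}])

```text
t: 8.48
tcp_pos: [0.5085, 0.1792, 0.3111]
eef_rot: [0.002, -0.104, 0.995, 0.001]
force: [0.6, -0.5, -0.6]
width: 0.296
```

```bash
python3 -c "
from h import *
plug('w')"
```

```text
t 8.47 tcp [0.5085 0.1792 0.3111] F [ 0.6 -0.5 -0.6] M [ 0.    0.03 -0.01] w 0.296 xdir [-0.9782 -0.2074 -0.0045] ydir [-0.207  0.978  0.001]
flange [0.5057 0.1798 0.1215] nose [0.5051 0.1799 0.0635] axis tilt [-0.01    0.0016 -0.9997]
nose tool shift [-0.0002 -0.0004  0.    ]
flange tool shift [ 0.0003 -0.0001 -0.    ]
```

>>> arm_command(steps=[{"claw":0.1,"linear":[0,0,0.005],"turn":0},{"claw":0.1,"linear":[0,0,0.005],"turn":0},{"claw":0.1,"linear":[0,0,0.005],"turn":0},{"claw":0.1,"linear":[0,0,0.005],"turn":0},{"claw":0.1,"linear":[0,0,0],"turn":0}])

```text
t: 9.1
tcp_pos: [0.5086, 0.1792, 0.2895]
eef_rot: [0.002, -0.104, 0.995, 0.001]
force: [-0.0, 0.0, -0.5]
width: 0.298
```

```bash
python3 -c "
from h import *
plug('w')"
```

```text
t 9.1 tcp [0.5086 0.1792 0.2895] F [-0.   0.  -0.5] M [ 0.    0.07 -0.  ] w 0.298 xdir [-0.9783 -0.2073 -0.0041] ydir [-0.207  0.978  0.001]
flange [0.5057 0.1797 0.0999] nose [0.5051 0.1798 0.0419] axis tilt [-0.0104  0.0015 -0.9997]
nose tool shift [-0.0003 -0.0003  0.    ]
flange tool shift [ 0.0003 -0.0001 -0.    ]
```

>>> arm_command(steps=[{"claw":0.1,"linear":[0,0,0.005],"turn":0},{"claw":0.1,"linear":[0,0,0.005],"turn":0},{"claw":0.1,"linear":[0,0,0.005],"turn":0},{"claw":0.1,"linear":[0,0,0],"turn":0}])

```text
t: 9.6
tcp_pos: [0.5087, 0.1792, 0.2735]
eef_rot: [0.002, -0.104, 0.995, 0.001]
force: [-0.5, 0.6, -1.5]
width: 0.301
```

```bash
python3 -c "
from h import *
plug('w')"
```

```text
t 9.6 tcp [0.5087 0.1792 0.2735] F [-0.5  0.6 -1.5] M [-0.04 -0.03 -0.05] w 0.301 xdir [-0.9783 -0.2073 -0.0043] ydir [-0.207  0.978  0.001]
flange [0.5059 0.1798 0.0839] nose [0.5053 0.1799 0.0259] axis tilt [-0.0101  0.0016 -0.9997]
nose tool shift [-0.0001 -0.0003  0.    ]
flange tool shift [ 0.0005 -0.0001 -0.    ]
```

>>> arm_command(steps=[{"claw":0.1,"linear":[0,0,-0.01],"turn":0},{"claw":0.1,"linear":[0,0,-0.02],"turn":0},{"claw":0.1,"linear":[0,0,-0.02],"turn":0},{"claw":0.1,"linear":[0,0,-0.012],"turn":0},{"claw":0.1,"linear":[0,0,0],"turn":0},{"claw":0.1,"linear":[0.004,-0.0245,0],"turn":0},{"claw":0.1,"linear":[0.004,-0.0245,0],"turn":0},{"claw":0.1,"linear":[0,0,0],"turn":0}])

```text
t: 10.6
tcp_pos: [0.5106, 0.1287, 0.3386]
eef_rot: [0.002, -0.105, 0.995, 0.001]
force: [0.4, -0.2, -0.5]
width: 0.301
```

```bash
python3 -c "
from h import *
plug('m')"
```

```text
t 10.6 tcp [0.5106 0.1287 0.3386] F [ 0.4 -0.2 -0.5] M [-0.03  0.01  0.01] w 0.301 xdir [-0.9781 -0.2082 -0.0047] ydir [-0.208  0.978  0.001]
flange [0.5078 0.1294 0.149 ] nose [0.5072 0.1295 0.091 ] axis tilt [-0.0098  0.0019 -0.9997]
nose tool shift [-0.0007  0.0004  0.    ]
flange tool shift [-0.0001  0.0006  0.    ]
```

>>> arm_command(steps=[{"claw":0.1,"linear":[-0.0005,0.0005,0.006],"turn":0},{"claw":0.1,"linear":[0,0,0.006],"turn":0},{"claw":0.1,"linear":[0,0,0.004],"turn":0},{"claw":0.1,"linear":[0,0,0.004],"turn":0},{"claw":0.1,"linear":[0,0,0.004],"turn":0},{"claw":0.1,"linear":[0,0,0],"turn":0}])

```text
t: 11.35
tcp_pos: [0.5105, 0.1313, 0.3116]
eef_rot: [0.001, -0.106, 0.994, 0.001]
force: [0.3, 0.5, -0.9]
width: 0.301
```

```bash
python3 -c "
from h import *
plug('m')"
```

```text
t 11.35 tcp [0.5105 0.1313 0.3116] F [ 0.3  0.5 -0.9] M [0.   0.01 0.04] w 0.301 xdir [-0.9777 -0.2101 -0.0028] ydir [-0.21   0.978  0.002]
flange [0.5074 0.1321 0.122 ] nose [0.5067 0.1322 0.064 ] axis tilt [-0.0119  0.0024 -0.9996]
nose tool shift [-0.0006 -0.0024 -0.    ]
flange tool shift [-0.     -0.0021 -0.    ]
```

>>> arm_command(steps=[{"claw":0.1,"linear":[0,-0.0022,0],"turn":0},{"claw":0.1,"linear":[0,0,0.004],"turn":0},{"claw":0.1,"linear":[0,0,0.005],"turn":0},{"claw":0.1,"linear":[0,0,0.005],"turn":0},{"claw":0.1,"linear":[0,0,0],"turn":0}])

```text
t: 11.98
tcp_pos: [0.5111, 0.1289, 0.2968]
eef_rot: [0.001, -0.106, 0.994, 0.001]
force: [-0.1, -0.4, -1.2]
width: 0.293
```

```bash
python3 -c "
from h import *
plug('m')"
```

```text
t 11.97 tcp [0.5111 0.1289 0.2968] F [-0.1 -0.4 -1.2] M [-0.01 -0.02  0.01] w 0.293 xdir [-0.9777 -0.2098 -0.0032] ydir [-0.21   0.978  0.002]
flange [0.5081 0.1297 0.1072] nose [0.5074 0.1298 0.0492] axis tilt [-0.0115  0.0023 -0.9996]
nose tool shift [-0.0004  0.0001  0.    ]
flange tool shift [0.0002 0.0004 0.    ]
```

>>> arm_command(steps=[{"claw":0.1,"linear":[0,0,0.006],"turn":0},{"claw":0.1,"linear":[0,0,0.006],"turn":0},{"claw":0.1,"linear":[0,0,0.006],"turn":0},{"claw":0.1,"linear":[0,0,0.004],"turn":0},{"claw":0.1,"linear":[0,0,0],"turn":0}])

```text
t: 12.6
tcp_pos: [0.5111, 0.129, 0.273]
eef_rot: [0.001, -0.106, 0.994, 0.001]
force: [-0.0, 0.0, -0.8]
width: 0.296
```

```bash
python3 -c "
from h import *
plug('m');b=snap('side')
cv2.imwrite('pics/s5.png',cv2.cvtColor(cv2.resize(b['frame'][120:228,170:320],(600,432),interpolation=cv2.INTER_CUBIC),cv2.COLOR_RGB2BGR))"
```

```text
t 12.6 tcp [0.5111 0.129  0.273 ] F [-0.   0.  -0.8] M [-0.04  0.01  0.02] w 0.296 xdir [-0.9777 -0.2099 -0.0029] ydir [-0.21   0.978  0.002]
flange [0.508  0.1298 0.0834] nose [0.5073 0.1299 0.0255] axis tilt [-0.0118  0.0023 -0.9996]
nose tool shift [-0.0005 -0.      0.    ]
flange tool shift [0.0002 0.0003 0.    ]
```

View pics/s5.png

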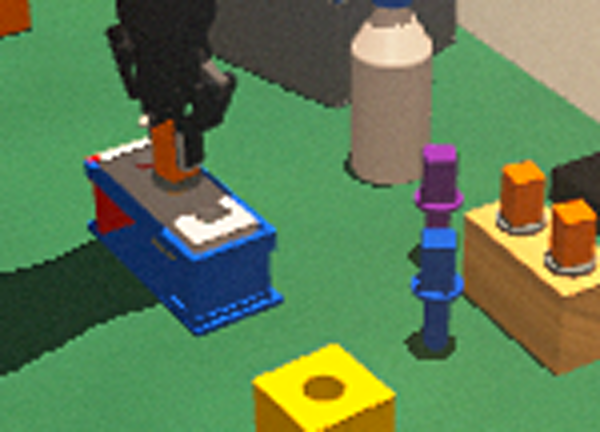

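The plug went into the middle hole with no contact force; its flange sits just above the plate at about (178,180) in the crop. It passes, so I'm lifting out and moving to the narrow hole.

>>> arm_command(steps=[{"claw":0.1,"linear":[0,0,-0.01],"turn":0},{"claw":0.1,"linear":[0,0,-0.02],"turn":0},{"claw":0.1,"linear":[0,0,-0.02],"turn":0},{"claw":0.1,"linear":[0,0,-0.012],"turn":0},{"claw":0.1,"linear":[0,0,0],"turn":0},{"claw":0.1,"linear":[0.004,-0.0245,0],"turn":0},{"claw":0.1,"linear":[0.004,-0.0245,0],"turn":0},{"claw":0.1,"linear":[0,0,0],"turn":0},{"claw":0.1,"linear":[0,0,0.006],"turn":0},{"claw":0.1,"linear":[0,0,0],"turn":0}])

```text
t: 13.9
tcp_pos: [0.5131, 0.0793, 0.3315]
eef_rot: [0.001, -0.106, 0.994, 0.001]
force: [-0.8, -0.4, -1.0]
width: 0.298
```

```bash
python3 -c "
from h import *
plug('n')"
```

```text
t 13.9 tcp [0.5131 0.0793 0.3315] F [-0.8 -0.4 -1. ] M [ 0.   -0.03 -0.02] w 0.298 xdir [-0.9775 -0.211  -0.0031] ydir [-0.211  0.977  0.003]
flange [0.51   0.0802 0.1418] nose [0.5093 0.0804 0.0839] axis tilt [-0.0117  0.0032 -0.9996]
nose tool shift [-0.0013 -0.0003  0.    ]
flange tool shift [-0.0007  0.      0.    ]
```

>>> arm_command(steps=[{"claw":0.1,"linear":[-0.001,0,0],"turn":0},{"claw":0.1,"linear":[0,0,0.004],"turn":0},{"claw":0.1,"linear":[0,0,0.004],"turn":0},{"claw":0.1,"linear":[0,0,0],"turn":0}])

```text
t: 14.4
tcp_pos: [0.514, 0.0807, 0.3226]
eef_rot: [0.001, -0.107, 0.994, 0.002]
force: [1.1, 0.4, -0.4]
width: 0.297
```

```bash
python3 -c "
from h import *
plug('n')"
```

```text
t 14.4 tcp [0.514  0.0807 0.3226] F [ 1.1  0.4 -0.4] M [ 0.01  0.04 -0.01] w 0.297 xdir [-0.9771 -0.2127 -0.0027] ydir [-0.213  0.977  0.003]
flange [0.5108 0.0817 0.133 ] nose [0.5101 0.0819 0.075 ] axis tilt [-0.0122  0.0034 -0.9996]
nose tool shift [-0.0003 -0.0016 -0.    ]
flange tool shift [ 0.0004 -0.0012 -0.    ]
```

>>> arm_command(steps=[{"claw":0.1,"linear":[0,-0.0016,0],"turn":0},{"claw":0.1,"linear":[0,0,0.003],"turn":0},{"claw":0.1,"linear":[0,0,0.003],"turn":0},{"claw":0.1,"linear":[0,0,0.002],"turn":0},{"claw":0.1,"linear":[0,0,0],"turn":0}])

```text
t: 15.02
tcp_pos: [0.5141, 0.0792, 0.3141]
eef_rot: [0.001, -0.107, 0.994, 0.002]
force: [-0.4, -0.0, -0.1]
width: 0.302
```

```bash
python3 -c "
from h import *
plug('n')"
```

```text
t 15.03 tcp [0.5141 0.0792 0.3141] F [-0.4 -0.  -0.1] M [ 0.17  0.11 -0.02] w 0.302 xdir [-0.9771 -0.2128 -0.0021] ydir [-0.213  0.977  0.004]
flange [0.5107 0.0803 0.1245] nose [0.5099 0.0806 0.0665] axis tilt [-0.013   0.0042 -0.9996]
nose tool shift [-0.0007 -0.0003  0.    ]
flange tool shift [-0.      0.0001  0.    ]
```

>>> arm_command(steps=[{"claw":0.1,"linear":[-0.0004,0,0.003],"turn":0},{"claw":0.1,"linear":[0,0,0.003],"turn":0},{"claw":0.1,"linear":[0,0,0.003],"turn":0}])

```text
t: 15.4
tcp_pos: [0.5143, 0.0794, 0.3046]
eef_rot: [0.001, -0.107, 0.994, 0.002]
force: [-1.0, 1.6, 0.6]
width: 0.297
```

```bash
python3 -c "
from h import *
plug('n')"
```

```text
t 15.4 tcp [0.5143 0.0794 0.3046] F [-1.   1.6  0.6] M [0.2  0.39 0.01] w 0.297 xdir [-0.9771 -0.2129 -0.0017] ydir [-0.213  0.977  0.004]
flange [0.5108 0.0806 0.115 ] nose [0.51   0.0808 0.057 ] axis tilt [-0.0134  0.0043 -0.9996]
nose tool shift [-0.0006 -0.0005 -0.    ]
flange tool shift [ 0.0002 -0.0001 -0.    ]
```

>>> arm_command(steps=[{"claw":0.1,"linear":[0.0006,0.0003,0.002],"turn":0},{"claw":0.1,"linear":[0,0,0.004],"turn":0},{"claw":0.1,"linear":[0,0,0.004],"turn":0}])

```text
t: 15.78
tcp_pos: [0.5139, 0.0795, 0.2939]
eef_rot: [0.001, -0.107, 0.994, 0.002]
force: [-1.1, 0.2, -0.7]
width: 0.306
```

```bash
python3 -c "
from h import *
plug('n')"
```

```text
t 15.78 tcp [0.5139 0.0795 0.2939] F [-1.1  0.2 -0.7] M [0.12 0.28 0.02] w 0.306 xdir [-0.9771 -0.2128 -0.0023] ydir [-0.213  0.977  0.003]
flange [0.5106 0.0805 0.1043] nose [0.5098 0.0808 0.0463] axis tilt [-0.0127  0.0038 -0.9996]
nose tool shift [-0.0008 -0.0005 -0.    ]
flange tool shift [-0.0001 -0.0002 -0.    ]
```

Passing the narrow hole, with forces of about 1 N.

>>> arm_command(steps=[{"claw":0.1,"linear":[0.0003,0,0.004],"turn":0},{"claw":0.1,"linear":[0,0,0.004],"turn":0},{"claw":0.1,"linear":[0,0,0.005],"turn":0},{"claw":0.1,"linear":[0,0,0.005],"turn":0},{"claw":0.1,"linear":[0,0,0],"turn":0}])

```text
t: 16.4
tcp_pos: [0.5135, 0.0795, 0.2742]
eef_rot: [0.001, -0.107, 0.994, 0.002]
force: [-0.6, 0.1, -0.6]
width: 0.299
```

```bash
python3 -c "
from h import *
plug('n')"
```

```text
t 16.4 tcp [0.5135 0.0795 0.2742] F [-0.6  0.1 -0.6] M [ 0.07  0.06 -0.  ] w 0.299 xdir [-0.9771 -0.2127 -0.0019] ydir [-0.213  0.977  0.003]
flange [0.5101 0.0805 0.0846] nose [0.5094 0.0807 0.0266] axis tilt [-0.0131  0.0037 -0.9996]
nose tool shift [-0.0012 -0.0006  0.    ]
flange tool shift [-0.0005 -0.0002  0.    ]
```

>>> arm_command(steps=[{"claw":0.1,"linear":[0,0,0.004],"turn":0},{"claw":0.1,"linear":[0,0,0.002],"turn":0},{"claw":0.1,"linear":[0,0,0.0015],"turn":0},{"claw":0.1,"linear":[0,0,0],"turn":0}])

```text
t: 16.9
tcp_pos: [0.5135, 0.0796, 0.2663]
eef_rot: [0.001, -0.107, 0.994, 0.002]
force: [-0.4, 0.2, -0.7]
width: 0.301
```

```bash
python3 -c "
from h import *
plug('n')"
```

```text
t 16.9 tcp [0.5135 0.0796 0.2663] F [-0.4  0.2 -0.7] M [ 0.14  0.11 -0.01] w 0.301 xdir [-0.9771 -0.2127 -0.0019] ydir [-0.213  0.977  0.004]
flange [0.5101 0.0806 0.0767] nose [0.5094 0.0808 0.0187] axis tilt [-0.0131  0.0039 -0.9996]
nose tool shift [-0.0012 -0.0007 -0.    ]
flange tool shift [-0.0005 -0.0003 -0.    ]
```

>>> arm_command(steps=[{"claw":0.1,"linear":[0,0,0.001],"turn":0},{"claw":0.1,"linear":[0,0,0.0008],"turn":0},{"claw":0.1,"linear":[0,0,0],"turn":0}])

```text
t: 17.27
tcp_pos: [0.5135, 0.0796, 0.2649]
eef_rot: [0.001, -0.107, 0.994, 0.002]
force: [-1.3, 0.7, 0.5]
width: 0.295
```

```bash
python3 -c "
from h import *
plug('n')"
```

```text
t 17.27 tcp [0.5135 0.0796 0.2649] F [-1.3  0.7  0.5] M [ 0.17  0.31 -0.03] w 0.295 xdir [-0.9771 -0.2128 -0.0022] ydir [-0.213  0.977  0.004]
flange [0.5102 0.0806 0.0752] nose [0.5094 0.0808 0.0173] axis tilt [-0.0128  0.0039 -0.9996]
nose tool shift [-0.0012 -0.0007  0.    ]
flange tool shift [-0.0005 -0.0003 -0.    ]
```

>>> arm_command(steps=[{"claw":0.1,"linear":[0,0,0.0006],"turn":0},{"claw":0.1,"linear":[0,0,0.0004],"turn":0}])

```text
t: 17.52
tcp_pos: [0.5134, 0.0796, 0.2648]
eef_rot: [0.001, -0.107, 0.994, 0.002]
force: [-3.7, 1.1, 6.0]
width: 0.297
```

```bash
python3 -c "
from h import *
plug('n')"
```

```text
t 17.52 tcp [0.5134 0.0796 0.2648] F [-3.7  1.1  6. ] M [ 0.09  0.76 -0.07] w 0.297 xdir [-0.9771 -0.2128 -0.0027] ydir [-0.213  0.977  0.003]
flange [0.5102 0.0806 0.0752] nose [0.5095 0.0808 0.0172] axis tilt [-0.0123  0.0037 -0.9996]
nose tool shift [-0.0011 -0.0007  0.    ]
flange tool shift [-0.0004 -0.0003  0.    ]
```

Seated with 6 N. Releasing and rising.

>>> arm_command(steps=[{"claw":0.5,"linear":[0,0,0],"turn":0},{"claw":0.7,"linear":[0,0,0],"turn":0},{"claw":0.7,"linear":[0,0,0],"turn":0},{"claw":0.7,"linear":[0,0,0],"turn":0},{"claw":0.7,"linear":[0,0,-0.01],"turn":0},{"claw":0.7,"linear":[0,0,-0.02],"turn":0},{"claw":0.7,"linear":[0,0,-0.03],"turn":0},{"claw":0.7,"linear":[0,0,-0.04],"turn":0},{"claw":0.7,"linear":[0,0,-0.04],"turn":0},{"claw":0.7,"linear":[0,0,0],"turn":0}])

```text
t: 18.77
tcp_pos: [0.5133, 0.0789, 0.4123]
eef_rot: [0.003, -0.107, 0.994, 0.001]
force: [0.5, 0.2, -0.2]
width: 0.7
```

```bash
python3 -c "
from h import *
st()
a=snap('wrist');b=snap('side')
im=np.hstack([a['frame'][60:384,100:412],cv2.resize(b['frame'][120:228,170:320],(450,324),interpolation=cv2.INTER_CUBIC)])
cv2.imwrite('pics/w6.png',cv2.cvtColor(im,cv2.COLOR_RGB2BGR))
print(headtop(a,(150,60,400,330),.122))"
```

```text
t 18.77 tcp [0.5133 0.0789 0.4123] F [ 0.5  0.2 -0.2] M [-0.02  0.    0.01] w 0.7 xdir [-0.9771 -0.2126 -0.0056] ydir [-0.213  0.977  0.002]
(249, 169, 29, 28)
((0.5107422471046448, 0.07938641309738159), (0.02463558502495289, 0.02477196604013443), 12.177599906921387)
```

View pics/w6.png

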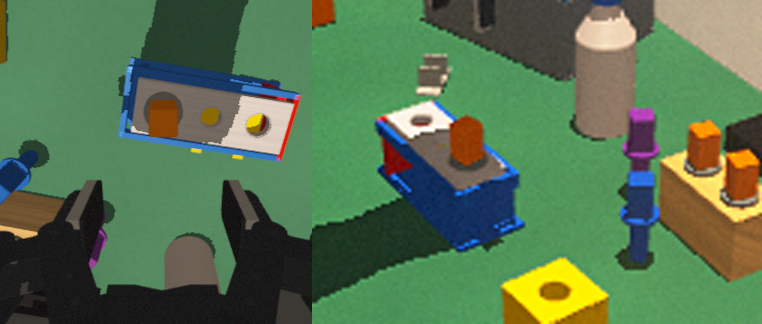

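The plug stands upright in the narrow hole, at about (162,117) left and (467,140) right, with its flange on the plate. The narrow hole's tell-tale tab is out of view, so it is pushed down, and the other two are up. Nothing else appears to have moved.

```bash
python3 -c "
from plant import *
print(hand_in())"
```

```text
the job is handed in; nothing more can be done
None
```

The plug is standing in the narrowest hole (18.5 mm), the narrowest one it passes, and the job is handed in at about 18.8 s of robot time. I lifted it from the yellow socket and tried the wide hole, then the middle, then the narrow.

- **Wide and middle holes:** the shank went in until the flange was about 8 mm above the plate, with only 1–2 N showing. I did not push it fully home in either.
- **Narrow hole:** it passed with light wall contact of about 1–2 N. I pressed it home with about 6 N vertical (7 N total), well under the 40 N limit.
- **After release:** the last pictures show it upright with the flange on the plate and the narrow tell-tale tab out of view, so pushed down. The gripper was clear, and nothing else appeared to have moved.
- **Disagreements:** the tool tilt drifted by about 1° during the moves, which I corrected for. The final head position is about 1 mm from my estimate of the hole centre, which is within the calibration and clearance.
- **Not measured:** I judged flange flatness and tell-tale travel from the pictures and from the height and force at contact.

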